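# Load the cup steriliser and close its guard

### The job

Lift the clear hinged guard of the small cup steriliser until it stands about upright, stand the plain handleless tea cup upright inside the round seat in the middle of the well and let go of it, then lower the guard fully closed over it. Leave the mug and the bowl standing where they are.

Things in the scene. Friction and masses are not known exactly. Their poses are not given: they have to be found in the camera images.
- cup_mid (a point): Loose white porcelain tea cup, the one to load: straight-sided, no handle, open at the top, 56 mm outside diameter (44 mm at the foot), 60 mm high, about 0.15 kg, standing upright on the table. The point is at its centre, half-way up (30 mm above its underside); z points to its mouth.
- seat (a point): Centre of the round seat in the fixed steel well, inside a dark ring (6 mm high, 74 mm inside, 86 outside); the cup stands here on the well's floor, 6 mm above the table. The well is an open-topped box, walls 6 mm; from here its outside reaches 115 mm to +x, 75 to -x, 100 to each side, rim 79 mm up; a 50 mm wide, 60 high box is on its -y side. +x points to the hinged back, -x to the front, z up.
- guard (a joint): Guard angle, rad: 0 closed on the rim, grows as lifted, 1.57 upright, stop 1.9. Flat clear plate in a dark steel frame, 190 x 200 x 6 mm, 0.35 kg. Hinge line along the seat's y, 115 mm along +x from the seat and 79.5 mm above it, in the plane of the plate's underside. Stiff hinge: stays at any angle it is left at; 4 to 5 N at the grip lifts it, less lowers it.
- guard_handle (a point): Where to hold the guard: on the axis of a black round rod, 18 mm diameter, jutting 55 mm forward from the middle of the front edge in the guard's plane; 35 mm from that edge, 225 mm from the hinge line, 3 mm above the plate's underside. Axes turn with the guard: x along the rod to the hinge, y along the hinge line. Can be pinched across y from above at any angle.
- mug_mid (a point): Bystander: white mug with a handle at its +y, 72 mm diameter, 80 mm high; the point is half-way up on its axis, z up. Leave it alone.
- bowl_mid (a point): Bystander: low white bowl, 100 mm diameter, 42 mm high; the point is half-way up on its axis, z up. Leave it alone.

How it is judged:
By the outcome, as a careful person would: the job done as asked, in the order asked, and still so for the second after the job is handed in, with the robot touching nothing.
It also fails if it takes over 72 s, if anything falls off the work surface, if the arm or the gripper's body presses on something with over 40 N, if the wrist force passes 120 N, or if a joint passes its speed limit or range.

### The arm

A 7-joint arm with a two-finger parallel gripper is mounted at the origin on the work surface. World frame = base frame: x ahead of the robot, y to its left, z up, the work surface at z = 0. Lengths are in m, angles in rad, forces in N, time in s.
With the tool pointing down it reaches from about 0.35 to 0.9 m from the base axis. Payload 7.2 kg.
Tool frame: the origin (TCP) lies midway between the tips of the shut fingers; the grasp point (between the pads) lies 19 mm behind it; y points along the fingers, x is the direction in which the jaws open and shut, and the axes are right-handed (so a half turn about y gives the same grasp; the last joint's range is limited). The gripper opens to 88 mm and grips with 3 to 60 N. Pads are 20 mm wide; open, the fingers measure 115 mm over their backs; the gripper's body (75 mm by 178 mm) begins 61 mm behind the grasp point.
Start: joints at [1.044, 0.411, -0.013, 1.596, 0.006, 1.134, -0.082], TCP at [0.277, -0.56, 0.223] pointing down, gripper open.
Joint ranges: [-2.95, 2.95], [-0.29, 1.99], [-1.47, 1.44], [0.14, 2.54], [-1.03, 4.17], [0.13, 1.85], [-2.86, 2.86]. Speed limits (rad/s): [2.39, 2.39, 3.01, 3.01, 3.14, 3.14, 3.14].

### API

Orientations are given as a unit quaternion [w, x, y, z].
In Python, from bench import sensors, vision, order gives the robot as it stands. The module is installed in compiled form; this text tells all that it offers.
- The arm moves only by the tool move_arm, never from a script. Its argument "deltas" is a list of rows, each a list of 7 numbers: the turn, a rotation vector about the tool's x, y, z in units of 5 degrees (1.0 is 5 degrees), then the shift along the tool's x, y, z in units of 40 mm (1.0 is 40 mm), then the gripper's target within -1 to 1 (shut at 1, half-way at 0, fully open at -1). A call has 1 to 10 rows; each row shifts and turns the commanded pose from where the row before left it, along the tool's axes as they then stand; what a row does not reach is not made up. A row lasts 1/8 s, in which the tool goes at most 62.5 mm and 10.7 degrees, less where a joint would pass 70% of its speed; a pose out of reach is approached as far as the arm can. A call is refused whole if a number of a shift passes 1 or a number of a turn 1, either way. A call with a gripper value outside its range is refused whole. The fingers move at their own pace and stop on an object; "squeeze" is the grip in N (left out, the last holds). Time passes only in rows, so rows that do not move let the fingers close. It gives the time, the measured TCP pose, the force and the opening at its end, in the units of the state.
- sensors.observe(): the state, without advancing time (a new reading comes with each control period).
- vision.capture(name): name is "side" or "top" or "wrist"; returns a dict with "pixels" (480x640x3 uint8, red, green, blue), "z_map" (480x640 float32, m along the optical axis (not along the pixel's ray), 0 where there is no reading), "intrinsics" (3x3 intrinsics, pixels), "extrinsics" (4x4, takes a point from world to camera coordinates). Camera axes: x right, y down, z forward; pixel columns grow to the right and rows downward; lengths in m; the calibration is good to about 2 mm. A picture is of the moment at which its call begins.
- order.sign_off(): hands the job in, once; it reports no verdict.
Trained networks look in a picture, given as the dict that the camera call returned (one of the last four; its "shot" number tells which), for a name from the list of things; names that differ only in an ending like _2 or _b are one class to them, and where a whole thing is asked for, a point or a joint stands for the part that bears it (a point fixed in the world has none). Each returns a list of dicts, best first, with "confidence" (0 to 1); they miss things now and then, are a little off and sometimes report something else, mostly with a low value. They report only what shows in the picture. A call takes as long as a camera call.
- vision.find_in(label, picture): "centre" ([column, row] in pixels, amid what is visible of it).
- vision.trace(label, picture): "pixels" (480x640 bool, what is visible of it) and "centre" ([column, row] in pixels, amid what is visible of it).
The state is a dict: "clock": time; "joint_positions": joint angles; "qvel": joint speeds; "tau": joint torques, N m; "tcp_pos": TCP position; "tcp_rot": TCP orientation; "wrist_force": force on the tool from outside, world axes, zero at the start; "ft_torque": the same for the moment, N m; "opening": opening from 0.0 (shut) to 1.0 (fully open).
Only numpy, scipy, OpenCV 4.12 (cv2) and the standard library are available. Lean on these libraries where they do the work, as an engineer would, in place of code of your own. Each camera call takes 0.05 s, during which the arm holds its last target.

## Working session

There is one attempt and no reset: what is moved stays moved. The work goes in short steps, Python scripts to look and compute and a tool call to move; the robot and the scene stay as the last step left them, time stands still between calls to the robot, and variables do not carry over. Pictures are saved under pics/ and viewed, and the job is handed in when it is done.

Besides the shell and the picture viewer there is one more tool, called after "Emit:" by a JSON object that holds its "method" and its "body". move_arm: Moves the arm, as the interface text tells. Its arguments: {"type":"object","properties":{"deltas":{"type":"array"},"squeeze":{"type":"number"}},"required":["deltas"]}

```bash
mkdir -p pics; cat > h.py <<'E'
import numpy as np, cv2
from bench import sensors, vision, order
def save(p,n): cv2.imwrite(f'pics/{n}.png', p['pixels'][:,:,::-1])
def pts(p,mask=None):
    K=p['intrinsics'];E=np.array(p['extrinsics']);z=p['z_map']
    m=(z>0) if mask is None else (mask&(z>0))
    v,u=np.nonzero(m);d=z[v,u]
    c=np.stack([(u-K[0,2])/K[0,0]*d,(v-K[1,2])/K[1,1]*d,d],1)
    return (c-E[:3,3])@E[:3,:3], np.stack([u,v],1)
def at(p,u,v,zw=None):
    K=p['intrinsics'];E=np.array(p['extrinsics'])
    r=np.array([(u-K[0,2])/K[0,0],(v-K[1,2])/K[1,1],1.])@E[:3,:3]
    o=-E[:3,:3].T@E[:3,3]
    if zw is None: return o+r*p['z_map'][int(v),int(u)]
    return o+r*(zw-o[2])/r[2]
E
python3 - <<'E'
from h import *
np.set_printoptions(precision=4,suppress=True)
s=sensors.observe();print({k:np.round(v,3) for k,v in s.items()})
for n in('top','side'):
    p=vision.capture(n);save(p,n+'0')
    E=np.array(p['extrinsics']);print(n,'cam',-E[:3,:3].T@E[:3,3],E[2,:3])
    for l in('cup_mid','guard','guard_handle','mug_mid','bowl_mid','seat'):
        try:
            t=vision.trace(l,p)
            for q in t[:2]:
                P,_=pts(p,q['pixels']);print(l,round(q['confidence'],2),np.round(q['centre'],1),len(P),np.median(P,0),P.min(0),P.max(0))
            if l=='seat':print([ (a['confidence'],a['centre']) for a in vision.find_in(l,p)])
        except Exception as e: print(l,e)
E
```

```text
{'clock': np.float64(0.0), 'joint_positions': array([ 1.044,  0.412, -0.013,  1.597,  0.006,  1.134, -0.082]), 'qvel': array([ 0.   ,  0.001, -0.   ,  0.002, -0.001,  0.002,  0.001]), 'tau': array([  0.   , -58.794,   0.641, -29.107,  -0.054,   0.018,   0.   ]), 'tcp_pos': array([ 0.277, -0.56 ,  0.222]), 'tcp_rot': array([ 0.601, -0.6  ,  0.374, -0.373]), 'wrist_force': array([0.533, 0.185, 0.222]), 'ft_torque': array([-0.009, -0.032, -0.012]), 'opening': np.float64(0.998)}
top cam [0.4452 0.1028 0.8273] [ 0.1346 -0.0293 -0.9905]
cup_mid 0.64 [270.  206.9] 1008 [0.6171 0.1689 0.0203] [ 0.5837  0.1405 -0.0036] [0.6464 0.1946 0.0633]
guard 0.6 [436.4 234.5] 14995 [ 0.565  -0.1013  0.1088] [ 0.4269 -0.2209  0.0001] [0.6749 0.0098 0.1424]
guard_handle 0.82 [438.7 230.2] 15224 [ 0.5653 -0.1016  0.1086] [ 0.4269 -0.2328 -0.0028] [0.7052 0.0086 0.1424]
guard_handle 0.61 [177.3 278.5] 2329 [0.4923 0.3194 0.0313] [ 0.4255  0.2786 -0.0033] [0.5386 0.3753 0.0826]
mug_mid 0.93 [178.4 275.6] 2292 [0.4925 0.3194 0.0313] [ 0.4256  0.2786 -0.0032] [0.5307 0.3504 0.0826]
bowl_mid 0.57 [257.5 327.1] 
[... 414 characters left out ...]
3  0.1102] [ 0.4239 -0.4835 -0.0032] [0.799  0.0107 0.1421]
guard_handle 0.78 [365.2 201.7] 4094 [ 0.5579 -0.0939  0.1102] [ 0.4239 -0.4937 -0.0027] [0.799  0.0107 0.1421]
mug_mid 0.57 [244.4 359.2] 4120 [0.4788 0.3205 0.0515] [ 0.4222  0.2033 -0.0015] [0.6037 0.3514 0.082 ]
bowl_mid 0.68 [352.5 333.9] 2582 [0.4177 0.1593 0.0264] [ 0.3602  0.0779 -0.0014] [0.4908 0.2252 0.0444]
bowl_mid 0.2 [361.7 229.5] 10661 [ 0.5434 -0.049   0.0677] [ 0.4239 -0.4705 -0.0032] [0.7968 0.012  0.1421]
seat 0.82 [361.3 227.4] 10491 [ 0.5434 -0.0476  0.0688] [ 0.4239 -0.411  -0.0032] [0.7978 0.0113 0.1421]
seat 0.17 [367.  203.3] 4048 [ 0.5556 -0.0935  0.1103] [ 0.4239 -0.436  -0.0018] [0.7061 0.0107 0.1421]
[]
```

View pics/top0.png

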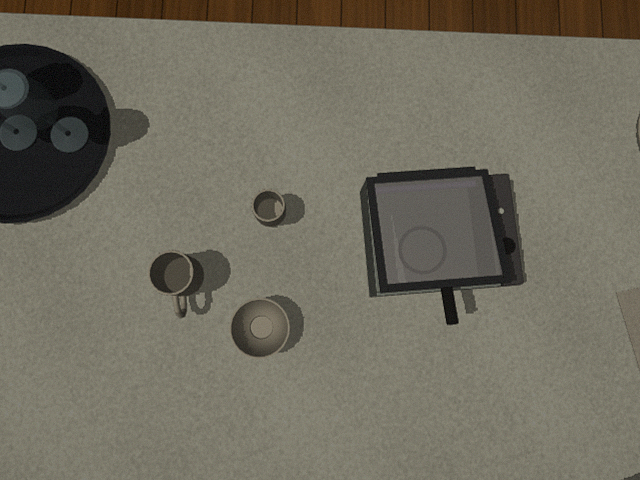

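View pics/side0.png

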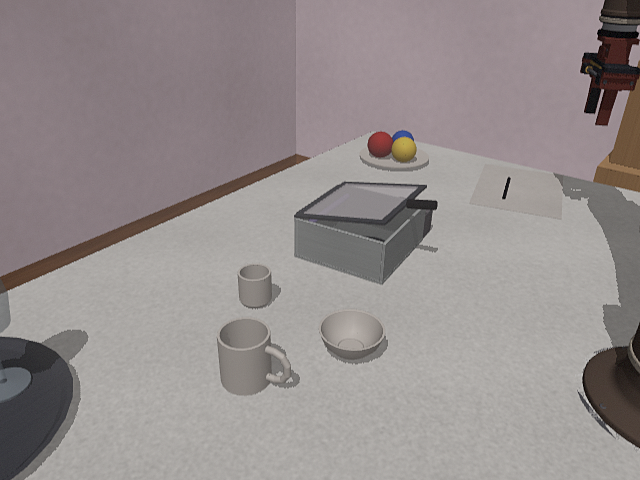

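```bash
cat > fit.py <<'E'
from h import *
from scipy.optimize import least_squares
np.set_printoptions(precision=4,suppress=True)
def ransac(P,n_it=800,tol=.0015,vert=True):
    rng=np.random.default_rng(0);best=None
    for _ in range(n_it):
        a,b,c=P[rng.choice(len(P),3,False)];n=np.cross(b-a,c-a);l=np.linalg.norm(n)
        if l<1e-5: continue
        n/=l
        if vert and abs(n[2])>.1: continue
        k=np.abs((P-a)@n)<tol
        if best is None or k.sum()>best.sum(): best=k
    Q=P[best];m=Q.mean(0);n=np.linalg.svd(Q-m,full_matrices=False)[2][2]
    return n,n@m,best
E
python3 - <<'E'
from fit import *
for n in('side','top'):
    p=vision.capture(n);P,uv=pts(p)
    k=(P[:,0]>.38)&(P[:,0]<.75)&(P[:,1]>-.3)&(P[:,1]<.06)&(P[:,2]>.012)
    P=P[k];uv=uv[k];np.save(n+'P.npy',P)
    L=P[(P[:,2]<.075)]
    print(n,len(P),len(L))
    for i in range(3):
        if len(L)<50:break
        nn,d,b=ransac(L);Q=L[b];print('vert',nn,d,b.sum(),Q.min(0),Q.max(0),'yaw',np.degrees(np.arctan2(nn[1],nn[0])));L=L[~b]
    H=P[P[:,2]>.083]
    for i in range(3):
        if len(H)<50:break
        nn,d,b=ransac(H,vert=False,tol=.002);Q=H[b];print('any',nn,d,b.sum(),Q.min(0),Q.max(0),'tilt',np.degrees(np.arccos(abs(nn[2]))),np.degrees(np.arctan2(nn[1],nn[0])));H=H[~b]
E
```

```text
side 9179 4297
vert [ 0.1087 -0.994   0.0082] 0.06204016586025385 1906 [ 0.4644 -0.0126  0.012 ] [0.6546 0.0106 0.075 ] yaw -83.75948096468181
vert [-0.9946 -0.1041  0.0005] -0.46182833207234364 1170 [ 0.4644 -0.2564  0.012 ] [ 0.4923 -0.0075  0.075 ] yaw -174.0263546768044
vert [ 0.0797 -0.9968 -0.008 ] 0.04500687424677615 405 [ 0.4675 -0.0093  0.0121] [0.6559 0.0081 0.0749] yaw -85.42742013573805
any [-0.1837 -0.019  -0.9828] -0.20927526213526867 3604 [ 0.4255 -0.2085  0.0876] [0.6785 0.0104 0.1372] tilt 10.645272483255834 -174.08792901312816
any [-0.0004 -0.0023 -1.    ] -0.08475840252014669 348 [ 0.465 -0.175  0.083] [0.6639 0.0091 0.0867] tilt 0.13494841833098123 -100.35076476288725
any [-0.1791 -0.0226 -0.9836] -0.20329841215954297 235 [ 0.423  -0.2034  0.0871] [0.6627 0.0089 0.1334] tilt 10.402661501087549 -172.80727756107223
top 18536 2424
vert [ 0.1038 -0.9946  0.001 ] 0.058391785711067186 601 [ 0.4667 -0.0107  0.0122] [0.6545 0.0097 0.0748] yaw -84.04231903310868
vert [ 0.1723 -0.9824  0.0728] 0.33007937622162437 200 [ 0.4912 -0.2465  0.0536] [ 0.6764 -0.2131  0.0714] yaw -80.05169200164367
vert [-0.1202  0.9903  0.0695] -0.3053420691474189 201 [ 0.4929 -0.2531  0.0557] [ 0.6796 -0.2291  0.0625] yaw 96.92069544458629
any [0.1819 0.0189 0.9831] 0.20794313125507774 13448 [ 0.4268 -0.2081  0.0871] [0.6801 0.0097 0.1358] tilt 10.537578649597329 5.926035279816439
any [-0.2193 -0.0275 -0.9753] -0.22772684284434055 1113 [ 0.4285 -0.2058  0.0849] [0.6804 0.0093 0.1415] tilt 12.770868967901233 -172.86425670337232
any [0.1441 0.0139 0.9895] 0.18744401094447857 588 [ 0.427  -0.2057  0.0913] [0.6765 0.0085 0.1304] tilt 8.324233789502681 5.490545638029937
```

```bash
python3 - <<'E'
from fit import *
from scipy.spatial.transform import Rotation as R
s=sensors.observe();q=s['tcp_rot'];M=R.from_quat([q[1],q[2],q[3],q[0]]).as_matrix();print(M)
for n in('top','side'):
    p=vision.capture(n)
    for l,r in(('cup_mid',.028),('mug_mid',.036),('bowl_mid',.05)):
        t=vision.trace(l,p)[0];P,uv=pts(p,t['pixels'])
        zt=dict(cup_mid=.06,mug_mid=.08,bowl_mid=.042)[l]
        k=(abs(P[:,2]-zt)<.004);Q=P[k]
        if len(Q)<8: print(n,l,'few',len(Q));continue
        f=least_squares(lambda c:np.hypot(Q[:,0]-c[0],Q[:,1]-c[1])-c[2],[*np.median(Q[:,:2],0),r],loss='soft_l1',f_scale=.002,bounds=([-1,-1,r-.008],[1,1,r+.003]))
        print(n,l,k.sum(),f.x,Q[:,2].mean())
    # rod
    P,uv=pts(p);X=np.array([.9945,.1045]);Y=np.array([-.1045,.9945])
    a=P[:,:2]@X;b=P[:,:2]@Y
    k=(a<.45)&(a>.40)&(abs(b+.16)<.03)&(P[:,2]>.09);print('rod',k.sum(),a[k].min(),a[k].max(),np.percentile(b[k],[1,10,50,90,99]),np.percentile(P[k,2],[1,50,99]))
    k=(P[:,2]>.0875)&(a>.44)&(a<.69)&(b>-.3)&(b<0.05)
    print('guard a,b ranges',np.percentile(a[k],[.2,1,99,99.8]),np.percentile(b[k],[.2,1,99,99.8]))
E
```

```text
[[ 0.4429  0.      0.8966]
 [-0.8966 -0.      0.4429]
 [ 0.0001 -1.      0.    ]]
top cup_mid 234 [0.6121 0.1679 0.0258] 0.05904159000615326
top mug_mid 354 [0.4951 0.3145 0.0336] 0.07890558712557577
top bowl_mid 508 [0.411  0.1754 0.047 ] 0.04070248593800623
rod 318 0.4120272753926466 0.44995257323881765 [-0.166  -0.1636 -0.1561 -0.1506 -0.1495] [0.1275 0.1358 0.1423]
guard a,b ranges [0.4436 0.4582 0.6561 0.6588] [-0.2579 -0.2562 -0.0599 -0.0587]
side cup_mid 219 [0.6104 0.1687 0.0258] 0.05873441432886805
side mug_mid 487 [0.4932 0.3154 0.0337] 0.07898473328939523
side bowl_mid 539 [0.4091 0.1761 0.0471] 0.04093862864859342
rod 220 0.4097794101853831 0.4493236677735697 [-0.1638 -0.1588 -0.1523 -0.1493 -0.1478] [0.1197 0.1331 0.141 ]
guard a,b ranges [0.4418 0.4479 0.6527 0.6563] [-0.2589 -0.256  -0.0579 -0.0569]
```

Emit:
{"method": "move_arm", "body": {"deltas": [[0,1,0,0,0,0,-1],[0,1,0,0,0,0,-1],[0,1,0,0,0,0,-1],[0,1,0,0,0,0,-1],[0,0,0,-0.9,0,0.45,-1],[0,0,0,-0.9,0,0.45,-1],[0,0,0,-0.9,0,0.45,-1],[0,0,0,-0.9,0,0.45,-1],[0,0,0,-0.9,0,0.45,-1],[0,0,0,-0.9,0,0.45,-1]], "squeeze": 15}}

```text
clock: 2.55
tcp_pos: [0.3609, -0.3326, 0.2229]
tcp_rot: [-0.527, 0.527, -0.472, 0.472]
wrist_force: [1.2, 0.8, -1.4]
opening: 1.002
```

Emit:
{"method": "move_arm", "body": {"deltas": [[0,0,0,-0.9,0,0.45,-1],[0,0,0,-0.9,0,0.45,-1],[0,0,0,-0.9,0,0.45,-1],[0,0,0,-0.9,0,0.45,-1],[0,0,0,-0.9,0,0.45,-1],[0,0,0,0,0,0,-1],[0,0,0,0,0,0,-1]]}}

```text
clock: 3.42
tcp_pos: [0.43, -0.1458, 0.2227]
tcp_rot: [-0.526, 0.527, -0.472, 0.472]
wrist_force: [0.1, 0.3, 1.0]
opening: 1.002
```

Emit:
{"method": "move_arm", "body": {"deltas": [[0,0,0,-0.8,0,0.43,-1],[0,0,0,0,0,0,-1]]}}

```text
clock: 3.68
tcp_pos: [0.4442, -0.1107, 0.2227]
tcp_rot: [0.527, -0.527, 0.472, -0.471]
wrist_force: [-0.4, -0.6, 0.7]
opening: 0.999
```

```bash
python3 - <<'E'
from fit import *
from scipy.spatial.transform import Rotation as R
s=sensors.observe();q=s['tcp_rot'];M=R.from_quat([q[1],q[2],q[3],q[0]]).as_matrix();print(s['tcp_pos'],M, s['joint_positions'])
p=vision.capture('wrist');save(p,'w1')
X=np.array([.9945,.1045]);Y=np.array([-.1045,.9945])
P,uv=pts(p);a=P[:,:2]@X;b=P[:,:2]@Y
k=(a<.45)&(a>.40)&(abs(b+.158)<.03)&(P[:,2]>.09)&(P[:,2]<.16);print('rod',k.sum(),a[k].min(),np.percentile(b[k],[1,10,50,90,99]),np.percentile(P[k,2],[1,50,99]))
E
```

```text
[ 0.4442 -0.1107  0.2227] [[ 0.1107  0.0003  0.9939]
 [-0.9939  0.0004  0.1107]
 [-0.0004 -1.      0.0004]] [ 0.371   0.1393 -0.2556  1.9695  0.0402  1.0373 -1.3625]
rod 1399 0.4135432770002206 [-0.1669 -0.1653 -0.158  -0.1512 -0.1496] [0.1287 0.1368 0.1419]
```

View pics/w1.png

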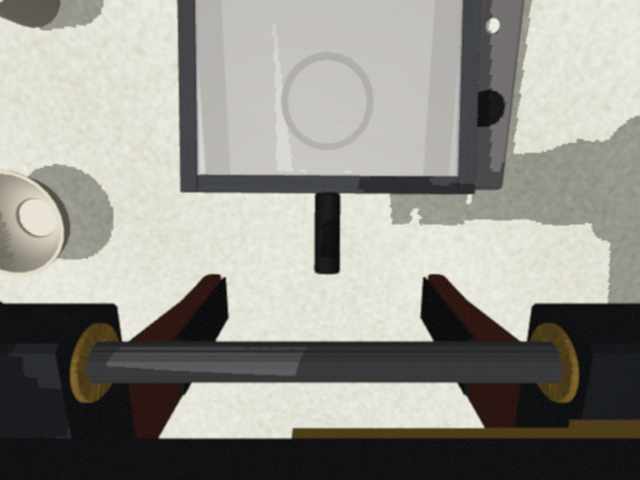

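Emit:
{"method": "move_arm", "body": {"deltas": [[0,0,0,0.03,0.9,0,-1],[0,0,0,0,0.9,0,-1],[0,0,0,0,0.6,0,-1],[0,0,0,0,0.39,0,-1],[0,0,0,0,0,0,0.3],[0,0,0,0,0,0,1],[0,0,0,0,0,0,1],[0,0,0,0,0,0,1],[0,0,0,0,0,0,1]], "squeeze": 20}}

```text
clock: 4.85
tcp_pos: [0.4441, -0.1126, 0.1114]
tcp_rot: [0.527, -0.527, 0.472, -0.472]
wrist_force: [-0.4, 0.0, 0.3]
opening: 0.468
```

Emit:
{"method": "move_arm", "body": {"deltas": [[0,0,0,0,0,0,1],[0,0,0,0,0,0,1],[0,0,0,0,0,0,1]]}}

```text
clock: 5.22
tcp_pos: [0.444, -0.1127, 0.1111]
tcp_rot: [-0.527, 0.527, -0.472, 0.472]
wrist_force: [-0.2, -0.6, 0.0]
opening: 0.204
```

```bash
python3 - <<'E'
import numpy as np
t=np.radians(np.linspace(10.6,90,17));a=-.225*np.cos(t)+.003*np.sin(t);z=.225*np.sin(t)+.003*np.cos(t)
for i in range(16):print(i,round((z[i]-z[i+1])/.04,2),round((a[i+1]-a[i])/.04,2))
E
```

```text
0 -0.47 0.12
1 -0.46 0.16
2 -0.45 0.2
3 -0.43 0.23
4 -0.41 0.27
5 -0.38 0.3
6 -0.35 0.34
7 -0.32 0.37
8 -0.29 0.39
9 -0.25 0.42
10 -0.22 0.44
11 -0.18 0.45
12 -0.14 0.47
13 -0.1 0.48
14 -0.06 0.48
15 -0.01 0.49
```

Emit:
{"method": "move_arm", "body": {"deltas": [[0,0,0,0,-0.47,0.12,1],[0,0,0,0,-0.46,0.16,1],[0,0,0,0,-0.45,0.2,1],[0,0,0,0,-0.43,0.23,1],[0,0,0,0,-0.41,0.27,1],[0,0,0,0,-0.38,0.3,1]]}}

```text
clock: 5.98
tcp_pos: [0.4941, -0.1073, 0.2146]
tcp_rot: [-0.526, 0.527, -0.473, 0.471]
wrist_force: [0.6, -2.1, -6.8]
opening: 0.198
```

Emit:
{"method": "move_arm", "body": {"deltas": [[0,0,0,0,-0.35,0.34,1],[0,0,0,0,-0.32,0.37,1],[0,0,0,0,-0.29,0.39,1],[0,0,0,0,-0.25,0.42,1],[0,0,0,0,-0.22,0.44,1]]}}

```text
clock: 6.6
tcp_pos: [0.5715, -0.0992, 0.2715]
tcp_rot: [-0.525, 0.528, -0.473, 0.471]
wrist_force: [-2.3, -2.3, -2.8]
opening: 0.2
```

```bash
python3 - <<'E'
from fit import *
p=vision.capture('side');save(p,'s2')
E
```

```text
(no output)
```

View pics/s2.png

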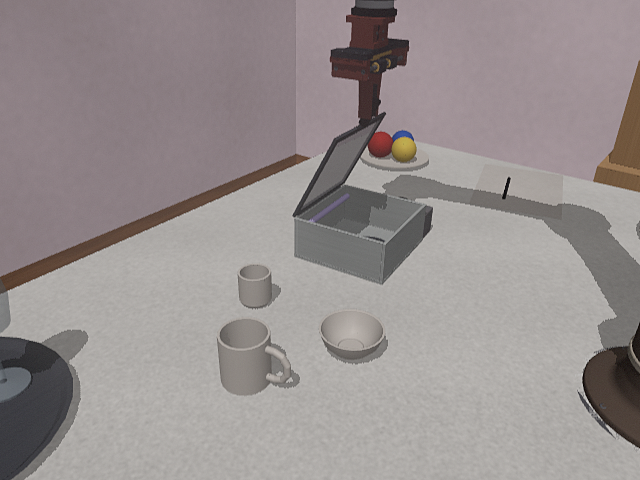

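Guard follows the gripper, about 65° open, edge from (297,213) to (382,115). The cup, mug and bowl are unmoved. I'll continue the lift.

Emit:
{"method": "move_arm", "body": {"deltas": [[0,0,0,0,-0.18,0.45,1],[0,0,0,0,-0.14,0.47,1],[0,0,0,0,-0.1,0.48,1],[0,0,0,0,-0.06,0.48,1],[0,0,0,0,-0.01,0.49,1],[0,0,0,0,0,0,1],[0,0,0,0,0,0,1]]}}

```text
clock: 7.52
tcp_pos: [0.6673, -0.089, 0.292]
tcp_rot: [0.527, -0.526, 0.471, -0.473]
wrist_force: [2.1, -3.4, 0.1]
opening: 0.119
```

```bash
python3 - <<'E'
from fit import *
p=vision.capture('side');save(p,'s3')
P,uv=pts(p);k=(P[:,0]>.55)&(P[:,0]<.75)&(P[:,1]>-.25)&(P[:,1]<.06)&(P[:,2]>.1)&(P[:,2]<.275)
H=P[k];n,d,b=ransac(H,vert=False,tol=.002);Q=H[b];print(n,d,b.sum(),len(H),Q.min(0),Q.max(0))
print(sensors.observe())
E
```

```text
[-0.9912 -0.1033 -0.0832] -0.657811667688427 4154 4436 [ 0.6387 -0.1923  0.1001] [0.6754 0.0127 0.275 ]
{'clock': 7.575, 'joint_positions': array([ 0.2189,  0.4652, -0.2423,  1.3596,  0.1118,  1.3293, -1.487 ]), 'qvel': array([-0.    ,  0.0001, -0.0049,  0.0097, -0.0058,  0.0076, -0.0012]), 'tau': array([ -1.7906, -63.8738,  -4.0167, -30.0515,  -0.9111,   0.7251,
        -0.0394]), 'tcp_pos': array([ 0.6669, -0.0888,  0.2918]), 'tcp_rot': array([-0.5265,  0.5265, -0.4717,  0.4724]), 'wrist_force': array([ 1.9907, -2.5178,  0.2241]), 'ft_torque': array([-0.5045, -0.5602,  0.0586]), 'opening': 0.04886520539605778}
```

View pics/s3.png

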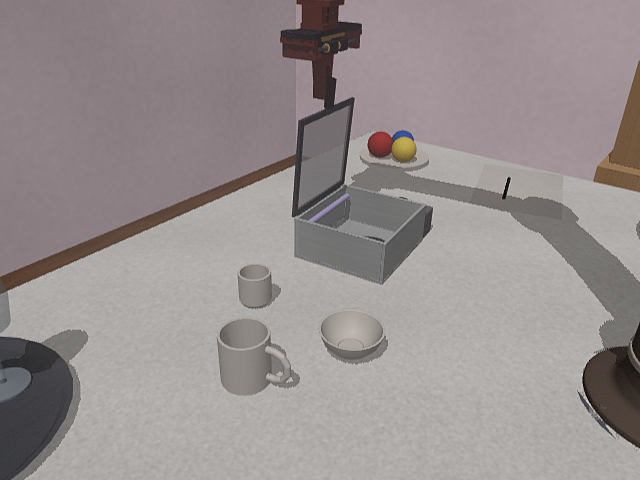

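Emit:
{"method": "move_arm", "body": {"deltas": [[0,0,0,0,0,0,0],[0,0,0,0,0,0,-0.5],[0,0,0,0,-0.5,0,-0.5],[0,0,0,0,-0.5,0,-0.5],[0,0,0,0,-0.6,0,1],[0,0,0,0,0,-0.7,1],[0,0,0,0,0,-0.65,1],[0,0,0,0,0.7,0,1],[0,0,0,0,0.7,0,1],[0,0,0,0,0,0,1]]}}

```text
clock: 8.82
tcp_pos: [0.6117, -0.0935, 0.2978]
tcp_rot: [-0.526, 0.528, -0.473, 0.47]
wrist_force: [0.8, 0.2, -1.1]
opening: 0.005
```

```bash
cat > gang.py <<'E'
from fit import *
import sys
p=vision.capture('side');save(p,sys.argv[1])
P,uv=pts(p);k=(P[:,0]>.55)&(P[:,0]<.75)&(P[:,1]>-.25)&(P[:,1]<.06)&(P[:,2]>.1)&(P[:,2]<.27)
H=P[k];n,d,b=ransac(H,vert=False,tol=.002);n*=-np.sign(n[0]);print(n,b.sum(),len(H),'theta',np.degrees(np.arctan2(-n[0],-n[2])))
s=sensors.observe();t=s['tcp_pos'];print(t,'a',t[0]*.9945+t[1]*.1045,'b',-t[0]*.1045+t[1]*.9945,s['opening'],s['wrist_force'])
E
python3 gang.py s4
```

```text
[-0.9897 -0.1027 -0.0995] 3980 4194 theta 84.25836495893931
[ 0.6127 -0.0935  0.2994] a 0.599514833435367 b -0.15702253388507695 0.005265308438876588 [ 0.4839 -0.2042  0.2955]
```

View pics/s4.png

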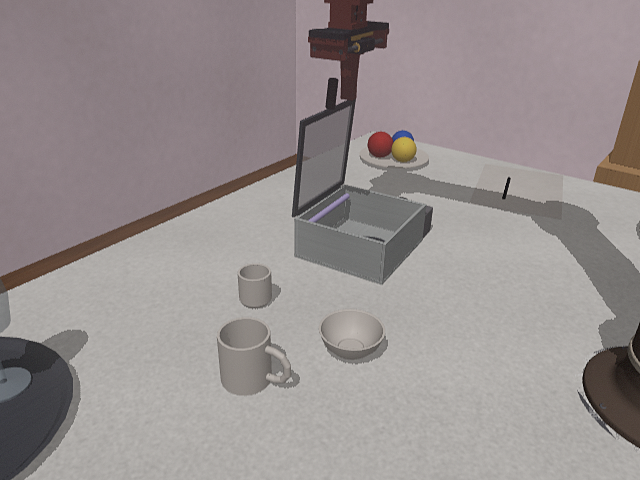

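Emit:
{"method": "move_arm", "body": {"deltas": [[0,0,0,0,0,0.4,1],[0,0,0,0,0,0.3,1],[0,0,0,0,0,0.3,1],[0,0,0,0,0,0,1]]}}

```text
clock: 9.38
tcp_pos: [0.654, -0.089, 0.2997]
tcp_rot: [0.527, -0.527, 0.472, -0.472]
wrist_force: [0.1, -0.6, -0.3]
opening: 0.005
```

```bash
python3 gang.py s5
```

```text
[-0.9941 -0.1038  0.031 ] 4308 4631 theta 91.78376031003263
[ 0.6535 -0.0891  0.2996] a 0.6406059201426719 b -0.1568914675730732 0.004498738668933577 [-0.3728  0.4547 -0.9969]
```

Emit:
{"method": "move_arm", "body": {"deltas": [[0,0,0,0,0,-1,1],[0,0,0,-1,0,0,-1],[0,0,0,-1,0,0,-1],[0,0,0,-1,0,0,-1],[0,0,0,-1,0,0,-1],[0,0,0,-1,0,0.3,-1],[0,0,0,-1,0,0.35,-1],[0,0,0,-0.5,0.5,0,-1],[0,0,0,0,1,0,-1],[0,0,0,0,1,0,-1]]}}

```text
clock: 10.68
tcp_pos: [0.6106, 0.168, 0.1991]
tcp_rot: [0.527, -0.526, 0.471, -0.472]
wrist_force: [-0.1, 0.7, 0.2]
opening: 0.98
```

Emit:
{"method": "move_arm", "body": {"deltas": [[0,0,0,0,0,0,-1]]}}

```text
clock: 10.8
tcp_pos: [0.6088, 0.1667, 0.1971]
tcp_rot: [-0.525, 0.528, -0.473, 0.471]
wrist_force: [0.1, 0.1, 0.4]
opening: 0.996
```

```bash
python3 - <<'E'
from fit import *
from scipy.spatial.transform import Rotation as R
s=sensors.observe();q=s['tcp_rot'];M=R.from_quat([q[1],q[2],q[3],q[0]]).as_matrix();print(s['tcp_pos'],s['opening'])
print('need units',M.T@(np.array([.611,.168,.021])-s['tcp_pos'])/.04)
p=vision.capture('wrist');save(p,'w6')
t=vision.trace('cup_mid',p)
for q in t[:2]:
    P,_=pts(p,q['pixels']);Q=P[abs(P[:,2]-.06)<.004]
    f=least_squares(lambda c:np.hypot(Q[:,0]-c[0],Q[:,1]-c[1])-c[2],[*np.median(Q[:,:2],0),.027],loss='soft_l1',f_scale=.002)
    print(q['confidence'],q['centre'],f.x,len(Q))
E
```

```text
[0.6088 0.1667 0.1971] 0.9957333501207208
need units [-0.0315  4.4012  0.0841]
0.57 [321.9, 222.1] [0.6127 0.1688 0.0256] 1047
```

View pics/w6.png

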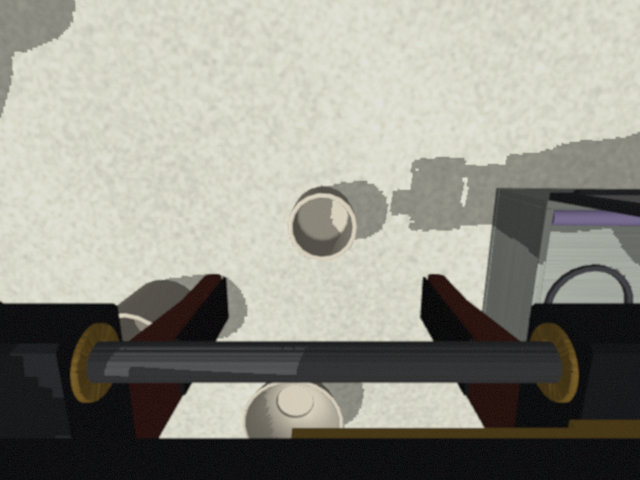

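Emit:
{"method": "move_arm", "body": {"deltas": [[0,0,0,-0.03,0.9,0.08,-1],[0,0,0,0,0.9,0,-1],[0,0,0,0,0.9,0,-1],[0,0,0,0,0.9,0,-1],[0,0,0,0,0.5,0,-1],[0,0,0,0,0.3,0,-1],[0,0,0,0,0,0,0]]}}

```text
clock: 11.78
tcp_pos: [0.6141, 0.169, 0.0242]
tcp_rot: [0.527, -0.527, 0.472, -0.472]
wrist_force: [-0.3, -0.2, 0.2]
opening: 0.923
```

Emit:
{"method": "move_arm", "body": {"deltas": [[0,0,0,0,0,0,1],[0,0,0,0,0,0,1],[0,0,0,0,0,0,1],[0,0,0,0,0,0,1]], "squeeze": 15}}

```text
clock: 12.28
tcp_pos: [0.6143, 0.169, 0.0247]
tcp_rot: [0.527, -0.526, 0.472, -0.472]
wrist_force: [-1.0, -0.9, 5.1]
opening: 0.642
```

Emit:
{"method": "move_arm", "body": {"deltas": [[0,0,0,0,0,0,1],[0,0,0,0,0,0,1]]}}

```text
clock: 12.52
tcp_pos: [0.6143, 0.169, 0.0247]
tcp_rot: [0.527, -0.526, 0.472, -0.472]
wrist_force: [-1.3, -1.0, 5.4]
opening: 0.648
```

```bash
python3 gang.py s7
```

```text
[-0.9942 -0.1037  0.0299] 4301 4614 theta 91.72138356723461
[0.6143 0.169  0.0247] a 0.6285753720982983 b 0.10392182135520009 0.643078565489575 [-0.3006 -0.7948  5.687 ]
```

View pics/s7.png

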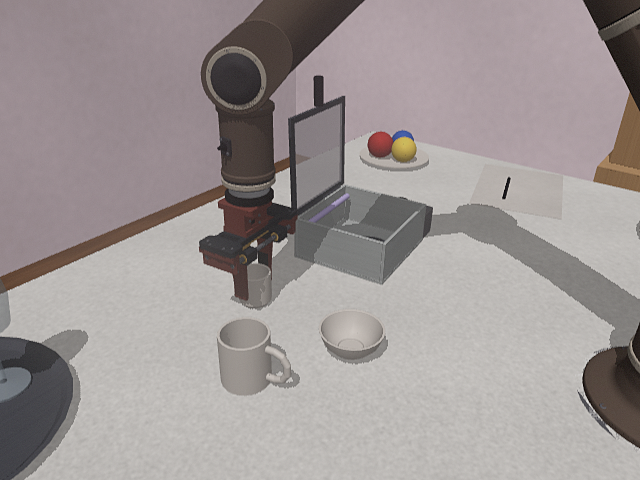

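Emit:
{"method": "move_arm", "body": {"deltas": [[0,0,0,0,-0.3,0,1],[0,0,0,0,-0.6,0,1],[0,0,0,0,-0.8,0,1],[0,0,0,0,-0.8,-0.3,1],[0,0,0,0,-0.8,-0.7,1],[0,0,0,0,0,-0.7,1],[0,0,0,0.2,0,-0.59,1],[0,0,0,0.6,0,0,1],[0,0,0,0.8,0,0,1],[0,0,0,0.8,0,0,1]]}}

```text
clock: 13.82
tcp_pos: [0.5329, 0.0627, 0.1563]
tcp_rot: [0.527, -0.527, 0.472, -0.472]
wrist_force: [0.0, -0.6, -1.9]
opening: 0.646
```

Emit:
{"method": "move_arm", "body": {"deltas": [[0,0,0,0.8,0,0,1],[0,0,0,0.8,0,0,1],[0,0,0,0.8,0,0,1],[0,0,0,0.8,0,0,1],[0,0,0,0.6,0,0,1],[0,0,0,0.3,0,0,1],[0,0,0,0,0,0,1],[0,0,0,0,0,0,1]]}}

```text
clock: 14.82
tcp_pos: [0.5511, -0.0981, 0.1559]
tcp_rot: [0.527, -0.527, 0.472, -0.471]
wrist_force: [-0.4, 0.5, -1.7]
opening: 0.641
```

```bash
python3 gang.py s8; python3 - <<'E'
from h import *
p=vision.capture('top');save(p,'t8')
from scipy.spatial.transform import Rotation as R
s=sensors.observe();q=s['tcp_rot'];M=R.from_quat([q[1],q[2],q[3],q[0]]).as_matrix()
print('need units',M.T@(np.array([.5505,-.101,.031])-s['tcp_pos'])/.04)
E
```

```text
[-0.9941 -0.1042  0.0314] 4145 5018 theta 91.81046795543178
[ 0.5512 -0.0981  0.1559] a 0.5378840074487674 b -0.15513205687217796 0.646271528261116 [-0.1357  0.1461 -1.2866]
need units [ 0.06897736  3.12267156 -0.02505183]
```

View pics/s8.png

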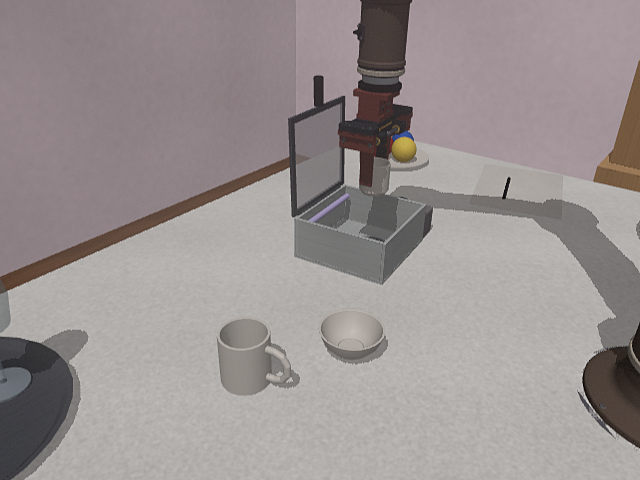

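View pics/t8.png

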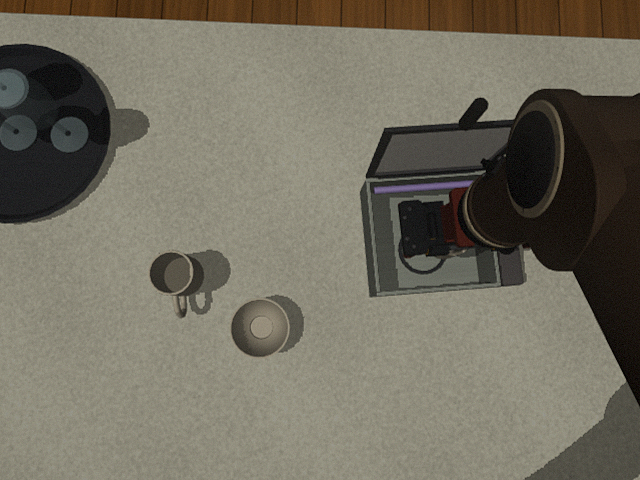

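```bash
python3 - <<'E'
from h import *
p=vision.capture('top');P,uv=pts(p)
for u,v in((423,250),(400,250),(446,250),(423,273)): print(u,v,at(p,u,v,.012))
X=np.array([.9945,.1045]);Y=np.array([-.1045,.9945]);a=P[:,:2]@X;b=P[:,:2]@Y
g=p['pixels'].mean(2)[uv[:,1],uv[:,0]]
k=(abs(a-.537)<.06)&(abs(b+.158)<.06)&(abs(P[:,2]-.011)<.004);print(k.sum(),np.percentile(g[k],[5,50,95]))
d=k&(g<np.percentile(g[k],50)-25);print(d.sum(),np.percentile(a[d],[1,50]),np.percentile(b[d],[1,99]))
p=vision.capture('wrist');save(p,'w8')
P,uv=pts(p);a=P[:,:2]@X;b=P[:,:2]@Y;g=p['pixels'].mean(2)[uv[:,1],uv[:,0]]
im=p['pixels'].copy()
E
```

```text
423 250 [ 0.55069835 -0.10187953  0.012     ]
400 250 [ 0.54955348 -0.06132383  0.012     ]
446 250 [ 0.55184694 -0.14256733  0.012     ]
423 273 [ 0.5103236  -0.10167125  0.012     ]
454 [ 27.33333333  58.16666667 109.        ]
78 [0.49812461 0.50948886] [-0.18928416 -0.11664471]
```

View pics/w8.png

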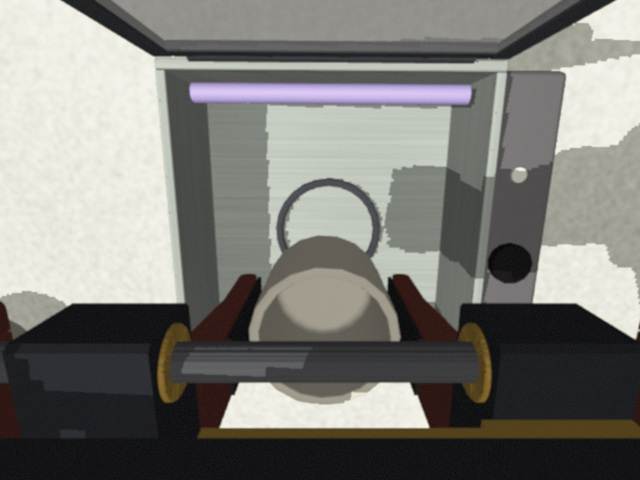

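```bash
python3 -c "
import cv2
i=cv2.imread('pics/t8.png')[150:320,350:540];cv2.imwrite('pics/t8z.png',cv2.resize(i,None,fx=4,fy=3.5,interpolation=2))"
```

```text
(no output)
```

View pics/t8z.png

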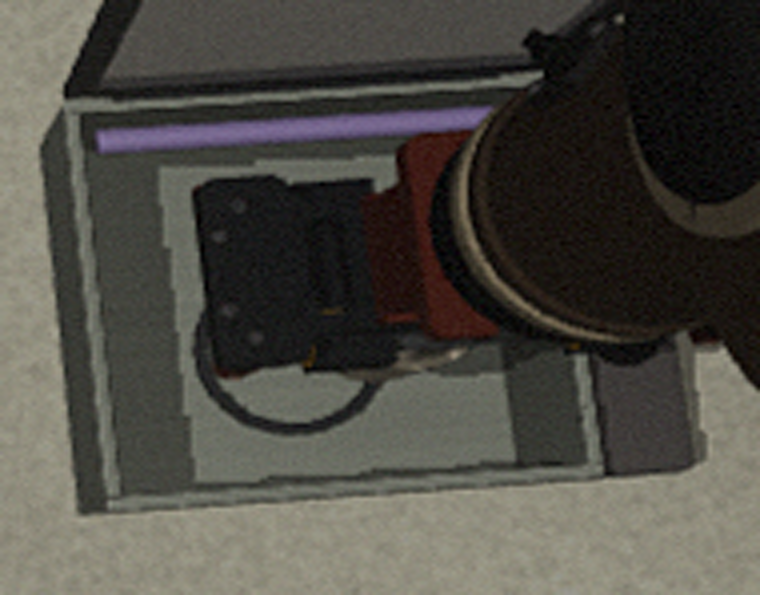

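Emit:
{"method": "move_arm", "body": {"deltas": [[0,0,0,0.08,0.5,0,1],[0,0,0,0,0.7,0,1],[0,0,0,0,0.7,0,1],[0,0,0,0,0.6,0,1],[0,0,0,0,0.3,0,1],[0,0,0,0,0.15,0,1],[0,0,0,0,0.1,0,1],[0,0,0,0,0,0,1]]}}

```text
clock: 16.02
tcp_pos: [0.5518, -0.1027, 0.0342]
tcp_rot: [0.527, -0.527, 0.472, -0.472]
wrist_force: [-0.3, 0.6, -0.9]
opening: 0.642
```

Emit:
{"method": "move_arm", "body": {"deltas": [[0,0,0,0,0.06,0,1],[0,0,0,0,0.04,0,1],[0,0,0,0,0,0,1]]}}

```text
clock: 16.4
tcp_pos: [0.5518, -0.1028, 0.0307]
tcp_rot: [0.527, -0.527, 0.472, -0.472]
wrist_force: [-1.7, 0.7, 5.6]
opening: 0.642
```

Emit:
{"method": "move_arm", "body": {"deltas": [[0,0,0,0,0,0,-0.5],[0,0,0,0,0,0,-0.7],[0,0,0,0,0,0,-0.8],[0,0,0,0,0,0,-0.8],[0,0,0,0,-0.3,0,-0.8],[0,0,0,0,-0.6,0,-0.8],[0,0,0,0,-0.8,0,-0.8],[0,0,0,0,-0.8,0,-0.8]]}}

```text
clock: 17.4
tcp_pos: [0.5515, -0.1027, 0.1316]
tcp_rot: [0.527, -0.527, 0.472, -0.472]
wrist_force: [0.6, 0.7, -0.4]
opening: 0.9
```

Emit:
{"method": "move_arm", "body": {"deltas": [[0,0,0,0,-0.8,0,-0.8],[0,0,0,0,-0.8,-0.5,-0.8],[0,0,0,0,-0.8,-0.5,-0.8],[0,0,0,0,-0.8,-0.5,-0.8],[0,0,0,0,-0.6,-0.5,-0.8],[0,0,0,0,0,0,-0.8]]}}

```text
clock: 18.15
tcp_pos: [0.472, -0.1119, 0.2846]
tcp_rot: [0.527, -0.526, 0.47, -0.474]
wrist_force: [1.3, -0.4, -0.1]
opening: 0.898
```

```bash
python3 gang.py s9; python3 - <<'E'
from fit import *
p=vision.capture('wrist');save(p,'w9')
t=vision.trace('cup_mid',p)
for q in t[:2]:
    P,_=pts(p,q['pixels']);Q=P[abs(P[:,2]-.066)<.004];print(q['confidence'],q['centre'],len(Q))
    f=least_squares(lambda c:np.hypot(Q[:,0]-c[0],Q[:,1]-c[1])-c[2],[*np.median(Q[:,:2],0),.027],loss='soft_l1',f_scale=.002)
    print(f.x,np.linalg.svd(Q-Q.mean(0),full_matrices=False)[2][2])
E
```

```text
[-0.9941 -0.1043  0.0305] 4317 4621 theta 91.75940222870655
[ 0.4722 -0.1116  0.2832] a 0.45791421209310146 b -0.1603390894728749 0.9002022856566817 [ 0.8237  0.8557 -0.2605]
```

View pics/w9.png

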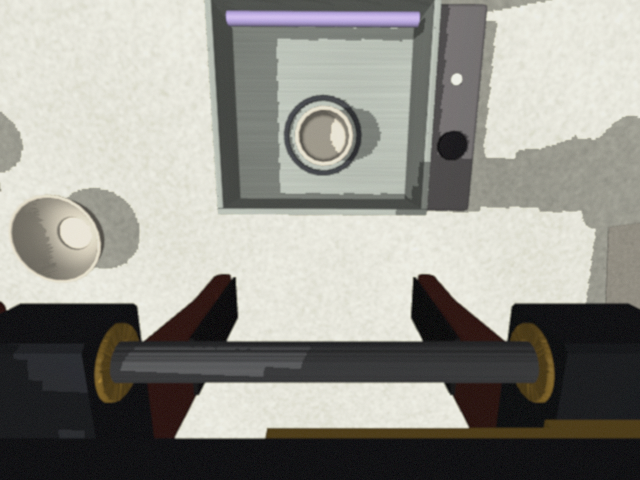

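View pics/s9.png

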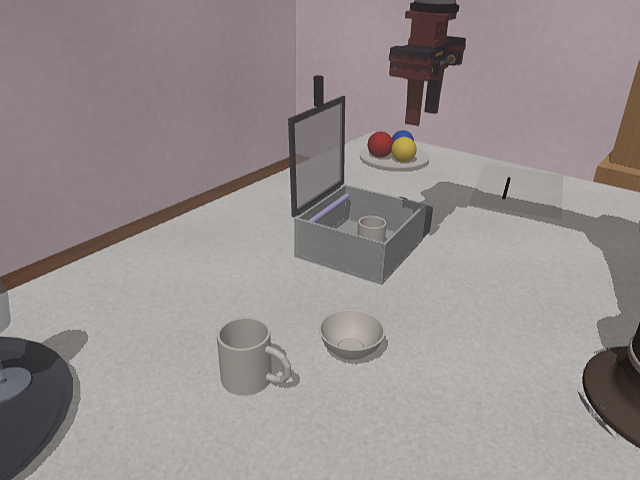

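Emit:
{"method": "move_arm", "body": {"deltas": [[0,0,0,-0.03,-0.2,0.4,-0.8],[0,0,0,0,0,0.8,-0.8],[0,0,0,0,0,0.8,-0.8],[0,0,0,0,0,0.8,-0.8],[0,0,0,0,0,0.8,-0.8],[0,0,0,0,0,0.8,-0.8],[0,0,0,0,0,0.5,-0.8],[0,0,0,0,0,0.2,-0.8],[0,0,0,0,0,0,-0.8]]}}

```text
clock: 19.42
tcp_pos: [0.6745, -0.0876, 0.2885]
tcp_rot: [-0.526, 0.527, -0.472, 0.471]
wrist_force: [-0.7, -0.3, 0.5]
opening: 0.902
```

```bash
python3 gang.py s10; python3 - <<'E'
from h import *
p=vision.capture('wrist');save(p,'w10')
from scipy.spatial.transform import Rotation as R
s=sensors.observe();q=s['tcp_rot'];M=R.from_quat([q[1],q[2],q[3],q[0]]).as_matrix();print(M)
print('need units',M.T@(np.array([.6749,-.0879,.291])-s['tcp_pos'])/.04)
E
```

```text
[-0.9941 -0.1036  0.0309] 4286 4619 theta 91.77798554792517
[ 0.6742 -0.0879  0.289 ] a 0.6613263781551729 b -0.15788734256959958 0.8989503798024849 [ 0.4109 -0.3158 -0.2589]
[[ 1.09446386e-01 -7.47753540e-04  9.93992419e-01]
 [-9.93992700e-01 -8.64188771e-05  1.09446352e-01]
 [ 4.06081174e-06 -9.99999717e-01 -7.52719794e-04]]
need units [-0.00186142 -0.03638533  0.02046999]
```

View pics/w10.png

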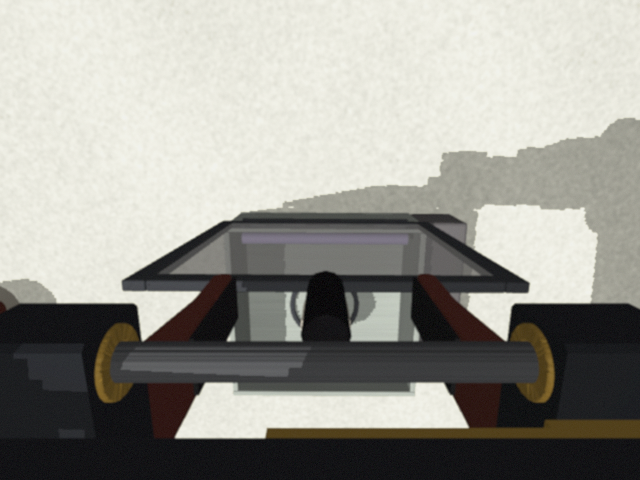

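View pics/s10.png

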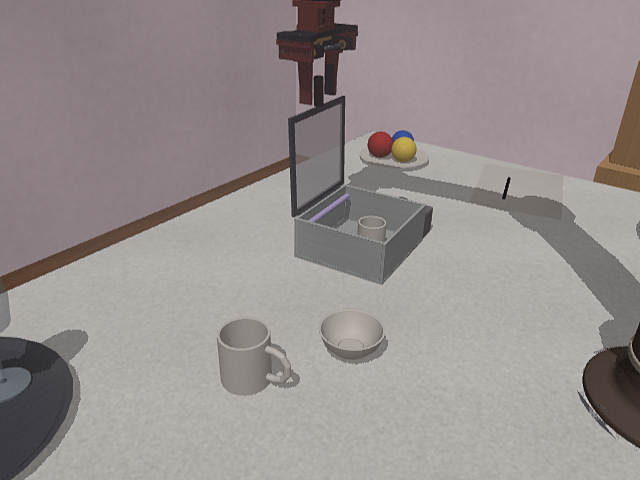

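```bash
cat > arc.py <<'E'
import numpy as np,sys
f,t_,n=float(sys.argv[1]),float(sys.argv[2]),int(sys.argv[3])
t=np.radians(np.linspace(f,t_,n+1));a=-.225*np.cos(t)+.003*np.sin(t);z=.225*np.sin(t)+.003*np.cos(t)
for i in range(n):print(round((z[i]-z[i+1])/.04,2),round((a[i+1]-a[i])/.04,2))
print('handle a,z',.6525+a[-1],.0855+z[-1],'TCP z',.0855+z[-1]-.019)
E
python3 arc.py 91.8 60 7
```

```text
-0.0 -0.45
0.03 -0.44
0.07 -0.44
0.1 -0.43
0.14 -0.42
0.17 -0.41
0.2 -0.4
handle a,z 0.5425980762113533 0.2818557158514987 TCP z 0.2628557158514987
```

Emit:
{"method": "move_arm", "body": {"deltas": [[0,0,0,0,-0.04,0.02,0],[0,0,0,0,0,0,1],[0,0,0,0,0,0,1],[0,0,0,0,0,0,1],[0,0,0,0,0,0,1],[0,0,0,0,0,0,1],[0,0,0,0,0,0,1]], "squeeze": 40}}

```text
clock: 20.4
tcp_pos: [0.6755, -0.0884, 0.2914]
tcp_rot: [-0.526, 0.527, -0.472, 0.472]
wrist_force: [0.4, -1.1, -0.4]
opening: 0.197
```

Emit:
{"method": "move_arm", "body": {"deltas": [[0,0,0,0,0,-0.45,1],[0,0,0,0,0.03,-0.44,1],[0,0,0,0,0.07,-0.44,1],[0,0,0,0,0.1,-0.43,1],[0,0,0,0,0.14,-0.42,1],[0,0,0,0,0.17,-0.41,1],[0,0,0,0,0.2,-0.4,1],[0,0,0,0,0,0,1]]}}

```text
clock: 21.4
tcp_pos: [0.5554, -0.101, 0.2652]
tcp_rot: [-0.527, 0.527, -0.472, 0.472]
wrist_force: [-9.3, 0.9, 15.0]
opening: 0.196
```

```bash
python3 gang.py s11
```

```text
[-0.8867 -0.091  -0.4532] 2348 2560 theta 62.92786316652627
[ 0.5556 -0.1011  0.2653] a 0.5419584265186447 b -0.15856463673395355 0.19475649317602164 [-10.073    0.3602  15.4296]
```

View pics/s11.png

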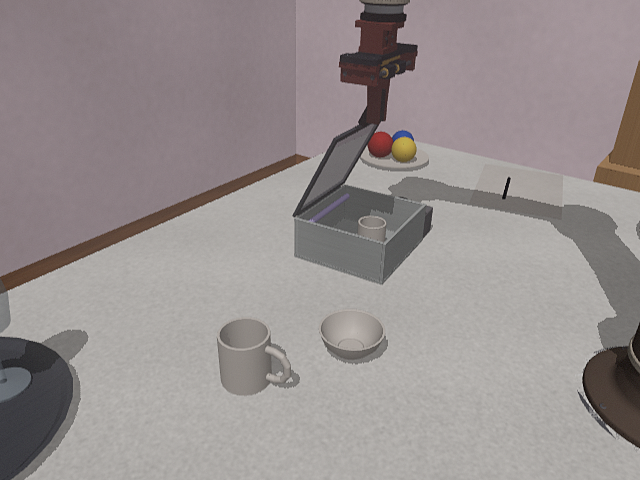

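Emit:
{"method": "move_arm", "body": {"deltas": [[0,0,0,0,0,0,0],[0,0,0,0,0,0,0],[0,0,0,0,0,0.27,0],[0,0,0,0,-0.03,0,0],[0,0,0,0,0,0,1],[0,0,0,0,0,0,1],[0,0,0,0,0,0,1],[0,0,0,0,0,0,1]], "squeeze": 30}}

```text
clock: 22.45
tcp_pos: [0.5672, -0.0997, 0.2643]
tcp_rot: [-0.527, 0.527, -0.472, 0.472]
wrist_force: [0.7, 0.4, 0.6]
opening: 0.199
```

```bash
python3 gang.py s12; python3 arc.py 63 32 7
```

```text
[-0.8872 -0.0913 -0.4523] 2396 2627 theta 62.987972991251695
[ 0.5672 -0.0998  0.2642] a 0.5536254438367094 b -0.15848124330541638 0.19670695203135866 [0.0368 0.0851 0.2292]
0.21 -0.38
0.24 -0.37
0.26 -0.35
0.29 -0.32
0.31 -0.3
0.34 -0.28
0.36 -0.25
handle a,z 0.46327893615750376 0.2072759787409404 TCP z 0.1882759787409404
```

Emit:
{"method": "move_arm", "body": {"deltas": [[0,0,0,0,0.21,-0.38,1],[0,0,0,0,0.24,-0.37,1],[0,0,0,0,0.26,-0.35,1],[0,0,0,0,0.29,-0.32,1],[0,0,0,0,0.31,-0.3,1],[0,0,0,0,0.34,-0.28,1],[0,0,0,0,0.36,-0.25,1],[0,0,0,0,0,0,1]]}}

```text
clock: 23.5
tcp_pos: [0.4763, -0.1092, 0.1831]
tcp_rot: [-0.526, 0.527, -0.473, 0.471]
wrist_force: [-4.5, 1.6, -0.1]
opening: 0.195
```

```bash
python3 - <<'E'
from fit import *
p=vision.capture('side');save(p,'s13')
P,uv=pts(p);a=P[:,0]*.9945+P[:,1]*.1045;b=-P[:,0]*.1045+P[:,1]*.9945
k=(a>.45)&(a<.66)&(b>-.27)&(b<-.05)&(P[:,2]>.09)&(P[:,2]<.22)
H=P[k];n,d,bb=ransac(H,vert=False,tol=.002);n*=-np.sign(n[0]);print(n,bb.sum(),len(H),'theta',np.degrees(np.arctan2(-n[0],-n[2])))
s=sensors.observe();print(s['tcp_pos'],s['wrist_force'],s['opening'])
E
```

```text
[-0.5391 -0.0583 -0.8402] 1229 1739 theta 32.6825331752808
[ 0.4765 -0.1093  0.1835] [-6.1332  2.8814  0.9219] 0.19815855482852499
```

View pics/s13.png

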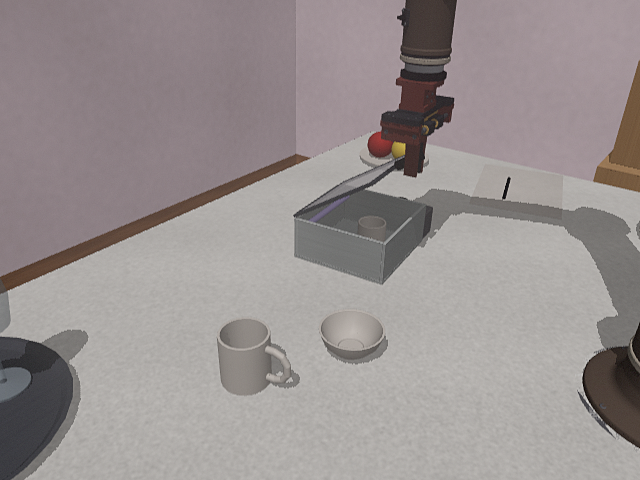

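Emit:
{"method": "move_arm", "body": {"deltas": [[0,0,0,0,0,0,0],[0,0,0,0,0,0,0],[0,0,0,0,-0.15,0.06,0],[0,0,0,0,0,0,0],[0,0,0,0,0,0,1],[0,0,0,0,0,0,1],[0,0,0,0,0,0,1],[0,0,0,0,0,0,1]]}}

```text
clock: 24.55
tcp_pos: [0.4801, -0.1089, 0.1897]
tcp_rot: [0.527, -0.527, 0.472, -0.472]
wrist_force: [-0.7, 2.7, -0.1]
opening: 0.199
```

```bash
python3 arc.py 32.7 -0.5 8
```

```text
0.35 -0.21
0.36 -0.19
0.37 -0.16
0.39 -0.13
0.39 -0.1
0.4 -0.08
0.4 -0.05
0.41 -0.02
handle a,z 0.4274823877040663 0.08653641528205838 TCP z 0.06753641528205838
```

Emit:
{"method": "move_arm", "body": {"deltas": [[0,0,0,0,0.35,-0.21,1],[0,0,0,0,0.36,-0.19,1],[0,0,0,0,0.37,-0.16,1],[0,0,0,0,0.39,-0.13,1],[0,0,0,0,0.39,-0.1,1],[0,0,0,0,0.4,-0.08,1],[0,0,0,0,0.35,-0.05,1]]}}

```text
clock: 25.42
tcp_pos: [0.443, -0.1128, 0.0847]
tcp_rot: [-0.527, 0.527, -0.472, 0.471]
wrist_force: [-1.8, 4.1, 1.3]
opening: 0.2
```

Emit:
{"method": "move_arm", "body": {"deltas": [[0,0,0,0,0.2,-0.02,1],[0,0,0,0,0.1,0,1],[0,0,0,0,0.1,0,1],[0,0,0,0,0,0,1]]}}

```text
clock: 25.92
tcp_pos: [0.442, -0.1129, 0.0686]
tcp_rot: [-0.527, 0.527, -0.472, 0.471]
wrist_force: [-2.4, 4.7, -3.1]
opening: 0.191
```

```bash
cat > clo.py <<'E'
from fit import *
import sys
for c in('side','top'):
    p=vision.capture(c);save(p,c[0]+sys.argv[1])
    P,uv=pts(p);a=P[:,0]*.9945+P[:,1]*.1045;b=-P[:,0]*.1045+P[:,1]*.9945
    k=(a>.44)&(a<.66)&(b>-.27)&(b<-.05)&(P[:,2]>.083)&(P[:,2]<.2)
    H=P[k];n,d,bb=ransac(H,vert=False,tol=.002);n*=np.sign(n[2]);print(n,bb.sum(),len(H),'theta',np.degrees(np.arctan2(n[0]*.9945+n[1]*.1045,n[2])),P[k][bb][:,2].mean())
s=sensors.observe();print(s['tcp_pos'],s['wrist_force'],s['opening'])
E
python3 clo.py 14
```

```text
[ 0.0092 -0.0004  1.    ] 3912 4818 theta 0.51895258801569 0.09118009623093937
[ 0.0076 -0.0005  1.    ] 12608 15215 theta 0.42908313566246764 0.09056952021051443
[ 0.4421 -0.113   0.0687] [-2.5803  4.7326 -2.9441] 0.19193811970946364
```

View pics/s14.png

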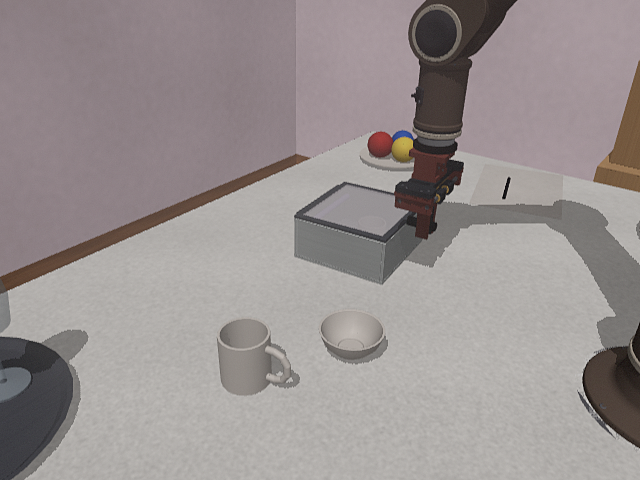

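Emit:
{"method": "move_arm", "body": {"deltas": [[0,0,0,0,0.06,0,1],[0,0,0,0,0.06,0,1],[0,0,0,0,0,0,1]]}}

```text
clock: 26.4
tcp_pos: [0.4428, -0.1129, 0.0657]
tcp_rot: [-0.527, 0.527, -0.472, 0.472]
wrist_force: [-8.2, 6.0, 20.2]
opening: 0.198
```

```bash
python3 clo.py 15
```

```text
[ 0.0012 -0.0012  1.    ] 3944 4782 theta 0.05875987271527361 0.09039375428491579
[ 0.0013 -0.0013  1.    ] 12412 15171 theta 0.06768484839636796 0.08986651850162078
[ 0.4428 -0.1129  0.0657] [-8.3087  6.2392 19.6454] 0.1971439033598106
```

Emit:
{"method": "move_arm", "body": {"deltas": [[0,0,0,0,0,0,0],[0,0,0,0,0,0,-0.5],[0,0,0,0,0,0,-0.8],[0,0,0,0,0,0,-0.8],[0,0,0,0,-0.5,0,-0.8],[0,0,0,0,-0.8,0,-0.8],[0,0,0,0,-0.8,-0.3,-0.8],[0,0,0,0,-0.8,-0.3,-0.8],[0,0,0,0,-0.8,0,-0.8],[0,0,0,0,0,0,-0.8]]}}

```text
clock: 27.75
tcp_pos: [0.4203, -0.1166, 0.2148]
tcp_rot: [0.527, -0.526, 0.47, -0.473]
wrist_force: [0.3, 0.7, -0.7]
opening: 0.902
```

```bash
python3 clo.py 16; python3 - <<'E'
from h import *
p=vision.capture('wrist');save(p,'w16')
E
```

```text
[0.0011 0.     1.    ] 4316 4884 theta 0.06100767845196464 0.09039763067673487
[ 0.0008 -0.0004  1.    ] 13060 15176 theta 0.04279059356994568 0.08989917743132703
[ 0.4189 -0.1162  0.2124] [ 0.3504 -0.102  -0.2179] 0.9025410094386193
```

View pics/s16.png

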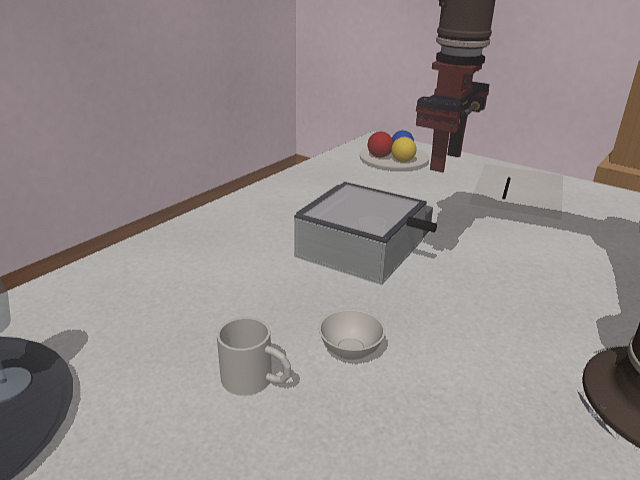

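View pics/w16.png

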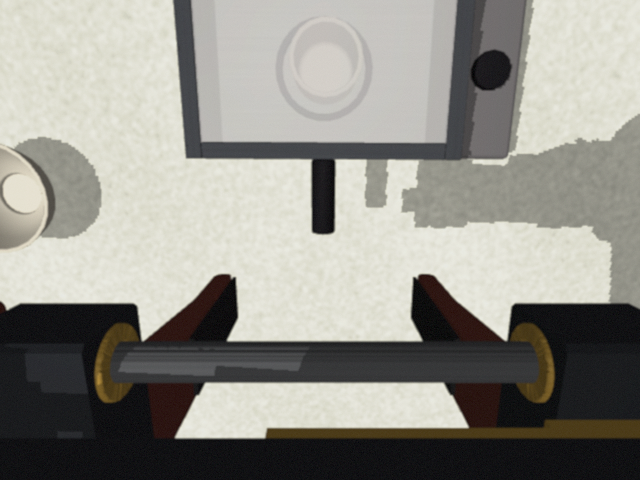

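The guard lies flat on the rim, measured at about 0.05°. The cup shows upright in the ring through the plate at (326,62). The mug and bowl have not moved, and the gripper is clear at 0.21 m. Handing in.

```bash
python3 -c "
from bench import order; print(order.sign_off())"
```

```text
the job is handed in; nothing more can be done
None
```

The job is handed in at about 28 s. The guard was lifted, the cup stood in the seat ring and released, and the guard lowered fully closed.

- **Guard up:** The grip slipped off the handle near 85° (1.49 rad). I pushed the rod with the closed fingers to 91.8°, and the guard stayed there while the cup was loaded.
- **Cup:** It was set down with about 6 N of contact. The wrist picture showed it upright and centred in the ring. My attempt to measure its seated position failed, because the network did not find the cup inside the well, so this check is by eye only.
- **Guard down:** I lowered it in three grips, re-centring the gripper each time, because the rod turns in the grip and builds up strain (about 18 N). A final press of about 20 N closed the last half degree.
- **Last checks:** With the gripper open and clear, the guard read 0.04° from the top camera and 0.06° from the side. The cup showed upright through the plate. By eye, the mug and bowl stood where they began. The highest wrist force I read was about 23 N, against the 120 N limit.

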